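# Tare the stockroom scale, weigh the oil filter and print its ticket

### The arm

A 6-joint arm with a two-finger parallel gripper is mounted at the origin on the work surface. World frame = base frame: x ahead of the robot, y to its left, z up, the work surface at z = 0. Lengths are in mm, angles in rad, forces in N, time in s.
With the tool pointing down it reaches from about 325 to 875 mm from the base axis. Payload 4.4 kg.
Tool frame: the origin (TCP) lies on the centre line of the jaws, within the pads' length; the fingertips stand ahead of it and the grasp point (between the pads) lies 6 mm ahead of it (ctrl.tcp_to_tips is the z of the fingertips in the tool frame, in mm); z points along the fingers, y is the line along which they close (so a half turn about z gives the same grasp; the last joint's range is limited). The gripper opens to 85 mm and grips with 20 to 120 N. Pads are 22 mm wide; open, the fingers measure 114 mm over their backs; the gripper's body (76 mm by 85 mm) begins 54 mm behind the grasp point. The pads swing forward as they close: fully open they stand 13 mm farther back than shut.
Start: joints at [-1.296, 0.207, 1.542, -0, 1.393, -0.15], TCP at [236.968, -523.902, 256.282] pointing down, gripper open.
Joint ranges: [-2.73, 2.73], [-0.86, 2.22], [0.23, 2.46], [-1.11, 4.25], [0.08, 2.63], [-2.82, 2.82]. Speed limits (rad/s): [2.79, 2.79, 3.14, 3.14, 3.14, 3.14].

### API

Orientations are given as a 3x3 rotation matrix whose columns are the frame's x, y, z axes.
In Python, from plant import ctrl, sensors, optics gives the robot as it stands. Calls block until the motion is done:
- ctrl.move_ptp(position, orientation): joint-space move of the TCP to a pose.
- ctrl.move_l(position, rot=None, vel=150, threshold=None): straight line of the TCP; rot=None keeps the orientation; vel is the mean speed in mm/s. With threshold (N) it stops when the force on the tool has changed by that much, and returns True; else False.
- ctrl.set_joints(angles): joint-space move.
- ctrl.gripper_to(opening, force=None): finger opening in mm; force is the grip in N (None keeps the last); returns when the fingers have stopped.
- ctrl.hold(seconds).
- ctrl.solve_ik(position, orientation): joint angles nearest the present ones, or None.
- sensors.read_state(): the state.
- optics.grab_frame(name): name is "side" or "top"; returns (picture, depth): 480x640x3 uint8, red, green, blue; 480x640 float32, mm along the optical axis (not along the pixel's ray), 0 where there is no reading.
- optics.camera_params(name): a dict with "mtx" (3x3 intrinsics, pixels), "k1" (the pictures are not rectified: a ray, as slopes to the right and down, at radius r is drawn at 1 + k1 r^2 times it, then the intrinsics apply), "R" (3x3) and "t" (3): a world point X has camera coordinates R X + t. Camera axes: x right, y down, z forward; pixel columns grow to the right and rows downward; lengths in mm; the calibration is good to about 2 mm. A picture is of the moment at which its call begins. camera_params takes no time and is no camera call.
A pose or a line that the arm cannot do raises ctrl.MotionError and nothing moves.
- ctrl.finish_job(): hands the job in; it is judged then, once.
The state is a dict: "t": time; "q": joint angles; "qvel": joint speeds; "tau": joint torques, N m; "eef_pos": TCP position; "eef_rot": TCP orientation; "force": force on the tool from outside, world axes, zero at the start; "wrist_torque": the same for the moment, N m; "grip_width": finger opening in mm; "grasp_force": force on a finger pad.
Only numpy, scipy, OpenCV 4.12 (cv2) and the standard library are available. Lean on these libraries where they do the work, as an engineer would, in place of code of your own. Each camera call takes 0.05 s, during which the arm holds its last target. There are 200 camera calls.

### The job

Weigh the orange oil filter: with a fingertip press the scale's yellow tare key, gently and until it is felt to register, while the blue tote on the scale is still empty; then stand the orange filter upright in the tote and let go; then press the green print key in the same way. Set the filter down without dropping it, never press the red key or the wrong key for the moment, and leave the tote on the platform and the other things on the counter where they are.

Things in the scene. Friction and masses are not known exactly. Their poses are not given: they have to be found in the camera images.
- platform (a point): centre of the top of the fixed scale's steel platform, 230 mm (x) by 280 mm (y), 95 mm above the counter. x runs from the scale's front (key panel, nearest the robot) to its back, z up. The white key panel in front slopes at 30 degrees, from 26 mm high at x = -225 mm to 84 mm high at x = -125 mm.
- display (a point): middle of the grey display box, 40 mm deep (x) x 290 (y) x 60 high, fixed on two posts at its ends above the upper edge of the key panel. x and z as for the platform. Seen from above it leaves the keys clear, but a gripper pointing straight down on a key would hit it: lean the tool about 30 degrees, square to the panel.
- tare_key_face (a point): tare: yellow membrane key, 40 mm wide, 30 mm up the slope, one of three 78 mm apart in a row in any order. Point: middle of its face, 3 mm proud of the panel. Frame: x from scale front to back, y along the row, z up; the face tilts 30 deg, outward normal (-0.5, 0, 0.866). Travel 2 mm square to the face, 2.5 N/mm, then solid. Registers a fingertip push over 4 N for 0.2 s; over 40 N breaks it.
- print_key_face (a point): print: green membrane key, 40 mm wide, 30 mm up the slope, one of three 78 mm apart in a row in any order. Point: middle of its face, 3 mm proud of the panel. Frame: x from scale front to back, y along the row, z up; the face tilts 30 deg, outward normal (-0.5, 0, 0.866). Travel 2 mm square to the face, 2.5 N/mm, then solid. Registers a fingertip push over 4 N for 0.2 s; over 40 N breaks it.
- off_key_face (a point): off: red membrane key, 40 mm wide, 30 mm up the slope, one of three 78 mm apart in a row in any order. Point: middle of its face, 3 mm proud of the panel. Frame: x from scale front to back, y along the row, z up; the face tilts 30 deg, outward normal (-0.5, 0, 0.866). Travel 2 mm square to the face, 2.5 N/mm, then solid. Not to be pressed (2 N trips it).
- tote: blue open plastic tote, loose on the platform, about 0.35 kg, 160 mm (x) by 200 mm (y) by 50 mm high, walls and floor 5 mm thick; origin at the centre of its underside, z up
- filter_center (a point): the orange oil filter: an upright canister 62 mm in diameter and 85 mm high, about 0.35 kg, loose, standing on the counter to the robot's left of the scale; the point is its centre, 42.5 mm above its underside; z along its axis, up
- white_filter_center (a point): a white oil filter of the same size and shape standing near the orange one, not wanted; the point is its centre, z up
- disc_rim (a point): a loose steel brake disc, 230 mm across and 45 mm high, lying to the right of the scale; the point is the centre of its underside
- carton_mid (a point): a loose cardboard carton 90 x 120 x 110 mm high, to the right of the scale; the point is its centre
- plug_box_mid (a point): a loose white box 60 x 90 x 75 mm high, to the left of the filters; the point is its centre
- wrench_mid (a point): a loose wrench 190 mm long lying flat on the counter between the robot and the filters; the point is on its middle
Mind the look-alikes: they are no part of the job. Several things look just like the part that bears filter_center: the one meant starts farthest from the robot's base.

How it is judged:
By the outcome, as a careful person would: the job done as asked, in the order asked, and still so for the second after the job is handed in, with the robot touching nothing.
It also fails if it takes over 72 s, if anything falls off the work surface, if the arm or the gripper's body presses on something with over 40 N, if the wrist force passes 120 N, or if a joint passes its speed limit or range.

## Working session

There is one attempt and no reset: what is moved stays moved. The work goes in short steps, each a Python script; the robot and the scene stay as the last script left them, time stands still between calls to the robot, and variables do not carry over. Pictures are saved under pics/ and viewed, at most 10 in all, crops included, and the job is handed in when it is done.

```bash
ls; mkdir -p pics
python3 - <<'E'
from plant import ctrl,sensors,optics
import cv2,numpy as np
for n in("top","side"):
    im,d=optics.grab_frame(n); cv2.imwrite(f"pics/{n}0.png",im[:,:,::-1]); np.savez(f"{n}0.npz",im=im,d=d)
    p=optics.camera_params(n); print(n,p, (d>0).mean())
print(ctrl.tcp_to_tips,sensors.read_state())
E
```

```text
pics
top {'mtx': array([[607.40663329,   0.        , 321.12989733],
       [  0.        , 607.40663329, 235.6715119 ],
       [  0.        ,   0.        ,   1.        ]]), 'k1': 0.004987215869777517, 'R': array([[ 0.0207512 , -0.99977736, -0.00382319],
       [-0.98624848, -0.01984297, -0.16407375],
       [ 0.16396136,  0.00717534, -0.98644067]]), 't': array([   6.88039554,  498.82767631, 1463.32125123])} 0.9961393229166666
side {'mtx': array([[512.12808796,   0.        , 312.28260776],
       [  0.        , 512.12808796, 245.09405559],
       [  0.        ,   0.        ,   1.        ]]), 'k1': -0.13064366321283308, 'R': array([[-0.80898378, -0.5877448 ,  0.01006483],
       [-0.3778249 ,  0.50677652, -0.77487154],
       [ 0.4503261 , -0.63066125, -0.6320386 ]]), 't': array([ 384.81698727,  291.71214129, 1330.30609995])} 0.9934440104166666
25.0 {'t': 0.1, 'q': array([-1.29648509e+00,  2.07358429e-01,  1.54285195e+00, -1.08313205e-05,
        1.39348528e+00, -1.50501874e-01]), 'qvel': array([ 0.00155233, -0.00132989, -0.00293337,  0.00027939,  0.00095378,
        0.00064249]), 'tau': array([-1.25408311e-03, -3.84095478e+01, -2.92550361e+01, -2.20698444e-04,
        4.94976615e-03,  2.39366159e-06]), 'eef_pos': array([ 236.79554649, -523.26951877,  255.20901024]), 'eef_rot': array([[ 9.11115070e-01,  4.12151663e-01, -5.79932564e-04],
       [ 4.12151958e-01, -9.11112878e-01,  2.02148726e-03],
       [ 3.04775309e-04, -2.08082785e-03, -9.99997789e-01]]), 'force': array([-0.86512574, -0.06132654,  0.36496992]), 'wrist_torque': array([0.02853109, 0.03387654, 0.00107348]), 'grasp_force': 0.0, 'grip_width': 85.79627685385455}
```

View pics/top0.png

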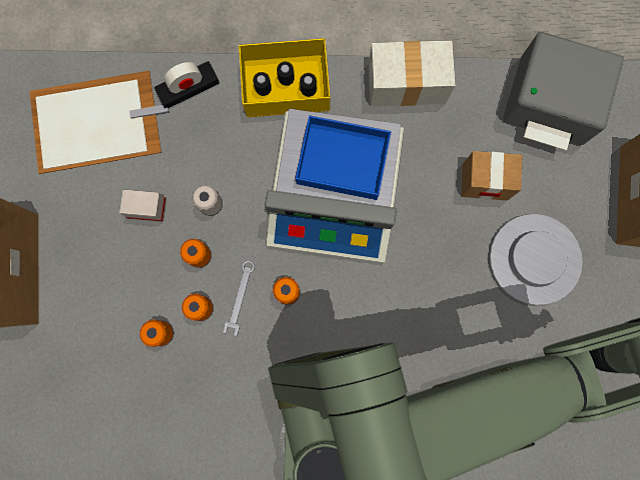

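View pics/side0.png

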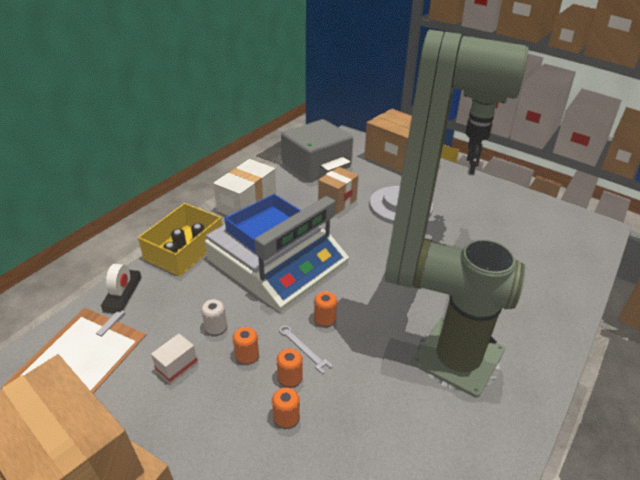

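The top view shows four orange filters, at (195,252), (196,307), (155,333) and (286,290), with the white one at (207,200). The keys are red (297,231), green (328,236) and yellow (359,240), the tote is around (343,157), and the display bar covers rows 195-225. The side view agrees.

```bash
cat > h.py <<'E'
import cv2,numpy as np
from plant import ctrl,sensors,optics
def rays(n,px):
    p=optics.camera_params(n);K=p["mtx"];px=np.atleast_2d(px).astype(float)
    s=(px-K[:2,2])/[K[0,0],K[1,1]];u=s.copy()
    for _ in range(10): u=s/(1+p["k1"]*(u**2).sum(1,keepdims=True))
    d=np.c_[u,np.ones(len(u))]
    return -p["R"].T@p["t"], d@p["R"], p
def on_plane(n,px,z):
    c,d,_=rays(n,px); return c+d*((z-c[2])/d[:,2:])
def by_depth(n,px,dep):   # px (col,row)
    c,d,_=rays(n,px); return c+d*dep[px[:,1],px[:,0]][:,None]
def two(pa,pb):
    """triangulate top px pa, side px pb"""
    A=[];b=[]
    for n,q in(("top",pa),("side",pb)):
        c,d,_=rays(n,q);d=d[0]/np.linalg.norm(d[0]);M=np.eye(3)-np.outer(d,d);A.append(M);b.append(M@c)
    return np.linalg.lstsq(np.vstack(A),np.hstack(b),rcond=None)[0]
HSV={"orange":((5,150,80),(15,255,255)),"red":((172,120,80),(180,255,255)),"green":((50,120,50),(75,255,255)),
     "yellow":((20,120,100),(32,255,255)),"blue":((105,150,60),(125,255,255))}
def blobs(im,col,amin=60):
    hsv=cv2.cvtColor(im,cv2.COLOR_RGB2HSV);m=cv2.inRange(hsv,*HSV[col])
    if col=="red": m|=cv2.inRange(hsv,(0,170,80),(3,255,255))
    n,l,s,c=cv2.connectedComponentsWithStats(m)
    return [(c[i],s[i][4],l==i) for i in range(1,n) if s[i][4]>=amin]
E
python3 - <<'E'
from h import *
np.set_printoptions(precision=1,suppress=True)
for n in("top","side"):
    f=np.load(n+"0.npz");im,d=f["im"],f["d"]
    for col in HSV:
        for c,a,m in blobs(im,col):
            ys,xs=np.nonzero(m);P=by_depth(n,np.c_[xs,ys],d)
            zt=np.percentile(P[:,2],95);T=P[P[:,2]>zt-6]
            print(n,col,c,a,"mean",P.mean(0),"med",np.median(P,0),"ztop",zt,"topmid",(T.min(0)+T.max(0))/2)
E
```

```text
top orange [103.8 115.5] 2340 mean [812.3 592.8   8.7] med [837.8 562.9   2.3] ztop 8.137134237460828 topmid [594.6 400.5 763.7]
top orange [195.5 252.9] 579 mean [444.1 317.5  80.2] med [443.3 316.   81.4] ztop 88.55407737364158 topmid [364.5 179.2 804. ]
top orange [285.3 289.7] 418 mean [360.3  99.3  78.4] med [361.1 100.4  82.3] ztop 88.25798708773584 topmid [360.6  97.3  87.2]
top orange [197.1 307.1] 573 mean [315.  306.6  80. ] med [314.4 304.2  81.7] ztop 88.4039713888009 topmid [298.7 174.  803.9]
top orange [156.3 333. ] 631 mean [252.6 400.6  75. ] med [252.5 397.1  81.2] ztop 88.36594129347657 topmid [253.5 221.3 803.9]
top red [185.4  83.1] 111 mean [881.5 370.5  63.8] med [881.2 370.6  63.5] ztop 81.44050334954773 topmid [880.5 369.5  79.9]
top red [296.2 230.5] 180 mean [508.2  78.7  53.4] med [508.5  79.   54. ] ztop 62.45806251398719 topmid [513.7  77.8  60.3]
top green [327.3 235. ] 171 mean [497.    1.9  62.7] med [498.6   2.4  54. ] ztop 63.03942227806158 topmid [382.2   0.3 791.2]
top yellow [283.9  76.7] 4803 mean [918.1 122.8  32.6] med [932.6 125.3  11.2] ztop
[... 1447 characters left out ...]
[  778.7 -1852.6  -461.7]
side yellow [177.8 238.6] 3147 mean [909.2 135.1  50.9] med [920.  140.7  50.6] ztop 86.6123813814677 topmid [410.6 460.5 571.8]
side yellow [323.5 254.7] 96 mean [480.9 -63.7  62.8] med [488.3 -73.2  52.5] ztop 59.767166197212305 topmid [162.4 412.1 558.4]
side blue [355.5  40.7] 6350 mean [ 1383.4 -1663.9   144.1] med [ 1384.4 -1675.6   152.4] ztop 371.2198987500028 topmid [ 634.6 -392.4  714.2]
side blue [454.1 104. ] 177 mean [  691.5 -1573.2   -27.3] med [  690.7 -1569.4   -24.1] ztop 43.417510346358796 topmid [  693.9 -1574.4    47.1]
side blue [259.7 221.3] 910 mean [708.2 -37.9 103.4] med [710.  -39.9  97.8] ztop 141.11852396745357 topmid [297.3 459.1 599.9]
```

Run:
```python
from h import *
np.set_printoptions(precision=1,suppress=True)
f=np.load("top0.npz");im,d=f["im"],f["d"]
yy,xx=np.mgrid[0:480,0:640];px=np.c_[xx.ravel(),yy.ravel()];P=by_depth("top",px,d).reshape(480,640,3)
cs={}
for c in("orange","blue"):
  for q,a,m in blobs(im,c,400):
    if c=="orange":
        if not 240<q[1]<270: continue
        r=np.hypot(P[...,0]-444,P[...,1]-316)<45
        T=P[r&(P[...,2]>76)&(P[...,2]<95)]; (u,v),R=cv2.minEnclosingCircle(T[:,:2].astype(np.float32)); print("filter",u,v,R,T.mean(0))
    elif q[1]<200:
        k=cv2.findContours(m.astype(np.uint8),cv2.RETR_EXTERNAL,cv2.CHAIN_APPROX_NONE)[0];k=max(k,key=len)[:,0]
        print("tote",cv2.minAreaRect(on_plane("top",k,145)[:,:2].astype(np.float32)))
f=np.load("side0.npz");q=[b for b in blobs(f["im"],"orange") if abs(b[0][0]-245.7)<2][0]
# keys triangulated, using colour blobs of both views
for col in("red","green","yellow"):
    a=[b[0] for b in blobs(im,col) if 220<b[0][1]<245][0]; b=[b[0] for b in blobs(f["im"],col) if 285<b[0][0]<330 and 250<b[0][1]<285][0]
    print(col,two(a,b), on_plane("top",a,57.6)[0])
# scale profile in scale frame about green key
y=np.array([.124,.992]);x=np.array([.992,-.124])
S=(P[...,:2]-[498.6,2.4]);sx=S@x;sy=S@y
for lo in range(-60,110,10):
    s=(sx>=lo)&(sx<lo+10)&(abs(sy)<110)&(P[...,2]<300)&(P[...,2]>-5)
    print(lo,np.percentile(P[s][:,2],[10,50,90]))
s=(sx>20)&(sx<130)&(abs(sy)<150)&(P[...,2]>160)&(P[...,2]<230);print("display",sx[s].min(),sx[s].max(),sy[s].min(),sy[s].max(),np.median(P[s][:,2]))
def R(yaw,tilt):
    c,s_=np.cos(yaw),np.sin(yaw);z=np.array([np.sin(tilt)*c,np.sin(tilt)*s_,-np.cos(tilt)]);yv=np.array([-s_,c,0]);return np.c_[np.cross(yv,z),yv,z]
for sg in(1,-1):
    r=R(-.124,np.pi/6)@np.diag([sg,sg,1])
    print(ctrl.solve_ik(np.array([489,-76,57])-r[:,2]*30,r),ctrl.solve_ik(np.array([489,-76,57])-r[:,2]*120,r))
```

```text
filter 448.73223876953125 324.74603271484375 30.971416473388672 [448.6 323.8  83.5]
tote ((670.5621948242188, -29.54657745361328), (198.30117797851562, 170.2677764892578), 79.64889526367188)
red [508.6  78.7  50.3] [507.5  78.4  57.6]
green [498.8   1.8  51.2] [497.8   1.8  57.6]
yellow [489.4 -76.1  50.1] [488.4 -75.6  57.6]
-60 [-3.8 -0.4  3.5]
-50 [-3.1  1.9 28.4]
-40 [25.2 30.7 35.9]
-30 [31.9 36.9 42.2]
-20 [37.9 43.3 48.4]
-10 [44.9 49.8 55.1]
0 [50.5 55.5 61.1]
10 [ 57.4 179.9 211.1]
20 [ 63.1 210.3 216.6]
30 [ 67.7 212.7 217. ]
40 [210.8 214.1 217.6]
50 [208.9 213.2 216.7]Traceback (most recent call last):
  File "<stdin>", line 25, in <module>
    return _quantile_unchecked(
        a, q, axis, out, overwrite_input, method, keepdims, weights)
    return _ureduce(a,
                    func=_quantile_ureduce_func,
    ...<5 lines>...
                    overwrite_input=overwrite_input,
                    method=method)
    r = func(a, **kwargs)
    result = _quantile(arr,
                       quantiles=q,
    ...<2 lines>...
                       out=out,
                       weights=wgt)
    slices_having_nans = np.isnan(arr[-1, ...])
                                  ~~~^^^^^^^^^
IndexError: index -1 is out of bounds for axis 0 with size 0
```

```bash
cat >> h.py <<'E'
def Rt(yaw,tilt):
    c,s=np.cos(yaw),np.sin(yaw);z=np.array([np.sin(tilt)*c,np.sin(tilt)*s,-np.cos(tilt)]);y=np.array([-s,c,0]);return np.c_[np.cross(y,z),y,z]
KEY={"tare":np.array([489.,-76,56]),"print":np.array([498.5,2,56])}
def press(k,r,lim=7):
    n=-r[:,2];tip=lambda h: KEY[k]+n*(h+ctrl.tcp_to_tips)
    ctrl.move_l(tip(12),vel=100); ctrl.hold(.2); f0=sensors.read_state()["force"]
    hit=ctrl.move_l(tip(-8),vel=8,threshold=lim)
    for _ in range(5):
        ctrl.hold(.1);s=sensors.read_state();print("N",round((s["force"]-f0)@n,1),end=" ")
    print(k,hit,"tip",s["eef_pos"]-n*ctrl.tcp_to_tips,"h",(s["eef_pos"]-KEY[k])@n-ctrl.tcp_to_tips,"t",s["t"])
    return f0,n
E
python3 - <<'E'
from h import *
np.set_printoptions(precision=2,suppress=True)
for sg in(1,-1):
    r=Rt(-.124,np.pi/6)@np.diag([sg,sg,1])
    for k in KEY:
        for h in(0,100): print(sg,k,ctrl.solve_ik(KEY[k]-r[:,2]*(25+h),r))
for yw in(0,.3,-.3): 
  for sg in (1,-1):
    r=Rt(yw,0)@np.diag([sg,sg,1])
    print(yw,sg,[ctrl.solve_ik(np.array(p,float),r) for p in((448.7,324,50),(448.7,324,320),(676,-30,320),(676,-30,150))])
E
```

```text
1 tare [-0.43  0.05  2.27  0.44  0.36 -2.25]
1 tare [-0.48 -0.3   2.32  0.29  0.65 -2.12]
1 print [-0.19  0.06  2.25  0.11  0.31 -1.74]
1 print [-0.2  -0.28  2.31  0.07  0.6  -1.7 ]
-1 tare [-0.43  0.05  2.27  0.44  0.36  0.89]
-1 tare [-0.48 -0.3   2.32  0.29  0.65  1.02]
-1 print [-0.19  0.06  2.25  0.11  0.31  1.41]
-1 print [-0.2  -0.28  2.31  0.07  0.6   1.44]
0 1 [array([ 0.47,  0.42,  1.75, -0.  ,  0.98, -1.1 ]), array([ 0.47,  0.12,  1.51, -0.  ,  1.51, -1.1 ]), array([-0.17,  0.39,  1.18, -0.  ,  1.57, -1.74]), array([-0.17,  0.51,  1.36, -0.  ,  1.27, -1.74])]
0 -1 [array([ 0.47,  0.42,  1.75, -0.  ,  0.98,  2.04]), array([ 0.47,  0.12,  1.51, -0.  ,  1.51,  2.04]), array([-0.17,  0.39,  1.18, -0.  ,  1.57,  1.4 ]), array([-0.17,  0.51,  1.36, -0.  ,  1.27,  1.4 ])]
0.3 1 [array([ 0.47,  0.42,  1.75, -0.  ,  0.98, -1.4 ]), array([ 0.47,  0.12,  1.51, -0.  ,  1.51, -1.4 ]), array([-0.17,  0.39,  1.18, -0.  ,  1.57, -2.04]), array([-0.17,  0.51,  1.36, -0.  ,  1.27, -2.04])]
0.3 -1 [array([ 0.47,  0.42,  1.75, -0.  ,  0.98,  1.74]), array([ 0.47,  0.12,  1.51, -0.  ,  1.51,  1.74]), array([-0.17,  0.39,  1.18, -0.  ,  1.57,  1.1 ]), array([-0.17,  0.51,  1.36, -0.  ,  1.27,  1.1 ])]
-0.3 1 [array([ 0.47,  0.42,  1.75, -0.  ,  0.98, -0.8 ]), array([ 0.47,  0.12,  1.51, -0.  ,  1.51, -0.8 ]), array([-0.17,  0.39,  1.18, -0.  ,  1.57, -1.44]), array([-0.17,  0.51,  1.36, -0.  ,  1.27, -1.44])]
-0.3 -1 [array([ 0.47,  0.42,  1.75, -0.  ,  0.98,  2.34]), array([ 0.47,  0.12,  1.51, -0.  ,  1.51,  2.34]), array([-0.17,  0.39,  1.18, -0.  ,  1.57,  1.7 ]), array([-0.17,  0.51,  1.36, -0.  ,  1.27,  1.7 ])]
```

Run:
```python
from h import *
np.set_printoptions(precision=1,suppress=True)
r=Rt(-.124,np.pi/6)@np.diag([-1,-1,1])
ctrl.gripper_to(0,20)
ctrl.move_ptp(KEY["tare"]-r[:,2]*(25+60),r)
s=sensors.read_state();print(s["t"],s["eef_pos"],s["grip_width"],s["force"])
ctrl.move_l(KEY["tare"]-r[:,2]*(25+25),vel=80)
for n in("side","top"):
    im,d=optics.grab_frame(n)
    c=im[210:310,240:400] if n=="side" else im[170:270,250:410]
    cv2.imwrite(f"pics/{n}1.png",cv2.resize(c[:,:,::-1],None,fx=5,fy=5,interpolation=cv2.INTER_CUBIC))
a=cv2.imread("pics/side1.png");b=cv2.imread("pics/top1.png");cv2.imwrite("pics/both1.png",cv2.resize(np.hstack([a,b]),(800,250)))
```

```text
2.7333 [447.8 -71.7 130.5] 0.030206503588306222 [1.  0.7 0.2]
```

View pics/both1.png

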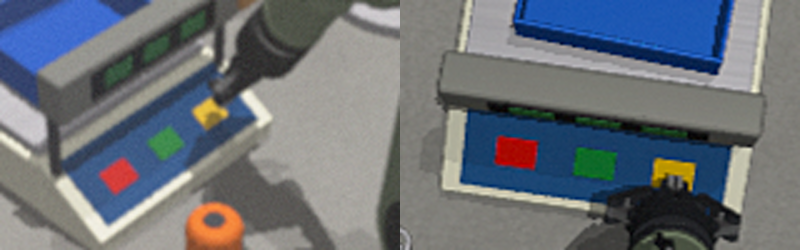

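The tool leans squarely over the yellow key. In the crop the tip is near (212,100) in the side half and (677,180) in the top half, and it is clear of the display. Next I press tare.

Run:
```python
from h import *
np.set_printoptions(precision=1,suppress=True)
r=Rt(-.124,np.pi/6)@np.diag([-1,-1,1])
press("tare",r)
```

```text
N 7.5 N 7.9 N 8.2 N 7.8 N 6.5 tare True tip [490.5 -76.2  53.4] h -3.029363935660932 t 6.125
```

Run:
```python
from h import *
np.set_printoptions(precision=1,suppress=True)
p=sensors.read_state()["eef_pos"];r=sensors.read_state()["eef_rot"]
ctrl.move_l(p-r[:,2]*80,vel=150)
q=p-r[:,2]*80; q[0]-=20;q[2]=290
try: ctrl.move_l(q,vel=250)
except ctrl.MotionError as e: print(e)
print(sensors.read_state()["eef_pos"])
g=Rt(0,0)@np.diag([-1,-1,1])
ctrl.move_ptp([448.7,324.3,260],g); ctrl.gripper_to(85)
ctrl.move_l([448.7,324.3,130],vel=200)
f0=sensors.read_state()["force"]
print("hit",ctrl.move_l([448.7,324.3,56],vel=70,threshold=8))
s=sensors.read_state();print(s["t"],s["eef_pos"],s["force"])
```

```text
[417.7 -69.3 287.8]
hit False
11.8167 [449.2 324.6  56.6] [ 0.5 -0.5  0.3]
```

Run:
```python
from h import *
np.set_printoptions(precision=1,suppress=True)
ctrl.gripper_to(50,45)
s=sensors.read_state();print(s["t"],s["grip_width"],s["grasp_force"],s["force"])
ctrl.move_l([448.7,324.3,330],vel=120);ctrl.hold(.2)
s=sensors.read_state();print(s["t"],s["grip_width"],s["grasp_force"],s["force"])
im,_=optics.grab_frame("side");cv2.imwrite("pics/side2.png",im[:,:,::-1])
im,d=optics.grab_frame("top");np.savez("top2.npz",im=im,d=d)
yy,xx=np.mgrid[0:480,0:640];P=by_depth("top",np.c_[xx.ravel(),yy.ravel()],d).reshape(480,640,3)
q=[b for b in blobs(im,"blue",2000) if b[0][1]<200 ][0]
T=P[q[2]&(P[...,2]>136)&(P[...,2]<152)];print(cv2.minAreaRect(T[:,:2].astype(np.float32)),np.median(P[q[2]],0))
```

```text
12.1667 60.95808644587802 49.857676327228546 [-1.6  2.8  4.7]
14.8 61.285483466078425 49.757625460624695 [ 0.1 -0.2 -5. ]
((677.2023315429688, -31.252365112304688), (197.8570556640625, 161.8574676513672), 79.63155364990234) [682.4 -30.7 100.3]
```

View pics/side2.png

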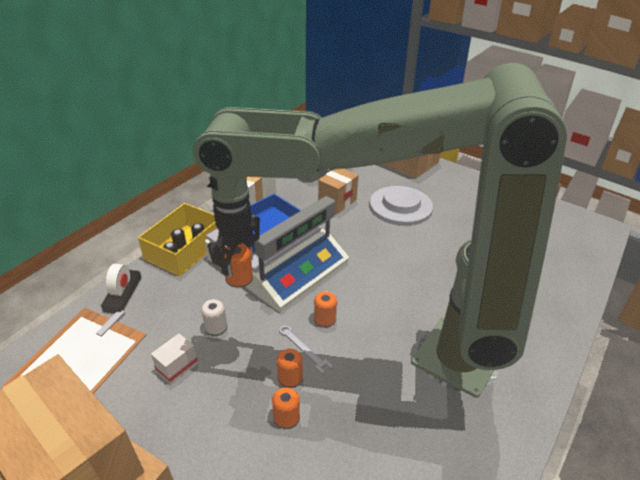

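The orange filter is held upright near (238,265), and the other filters stand undisturbed. Next I place it in the tote.

Run:
```python
from h import *
np.set_printoptions(precision=1,suppress=True)
g=Rt(-.18,0)@np.diag([-1,-1,1])
x,y=678,-31
ctrl.move_ptp([x,y,330],g)
ctrl.move_l([x,y,168],vel=120); ctrl.hold(.3)
s=sensors.read_state();print(s["t"],s["eef_pos"],s["force"],s["grip_width"])
print(ctrl.move_l([x,y,149],vel=10,threshold=3))
s=sensors.read_state();print(s["t"],s["eef_pos"],s["force"])
```

```text
18.2583 [678.2 -31.  168.5] [-0.1  0.3 -5.1] 61.04603602817176
True
19.3667 [677.9 -31.  157.2] [-1.2  0.1  6. ]
```

Contact came at the expected height (TCP 157), so I release and check.

Run:
```python
from h import *
np.set_printoptions(precision=1,suppress=True)
ctrl.gripper_to(82); ctrl.hold(.2)
ctrl.move_l([678,-31,330],vel=120)
s=sensors.read_state();print(s["t"],s["force"])
r=Rt(-.124,np.pi/6)@np.diag([-1,-1,1])
ctrl.gripper_to(0,20)
ctrl.move_ptp([400,0,330],r)   # back over the display, then down to the key
ctrl.move_l(KEY["print"]-r[:,2]*(25+80),vel=200)
ctrl.move_l(KEY["print"]-r[:,2]*(25+25),vel=80)
s=sensors.read_state();print(s["t"],s["eef_pos"],s["grip_width"])
for n in("side","top"):
    im,d=optics.grab_frame(n)
    c=im[190:290,210:370] if n=="side" else im[100:260,250:410]
    cv2.imwrite(f"pics/{n}3.png",cv2.resize(c[:,:,::-1],(400,int(400*c.shape[0]/c.shape[1]))))
a=cv2.imread("pics/side3.png");b=cv2.imread("pics/top3.png");a=cv2.copyMakeBorder(a,0,b.shape[0]-a.shape[0],0,0,0);cv2.imwrite("pics/both3.png",np.hstack([a,b]))
```

```text
21.525 [-0.4  1.3 -0. ]
25.275 [474.    5.   99.8] -0.19425900672202343
```

View pics/both3.png

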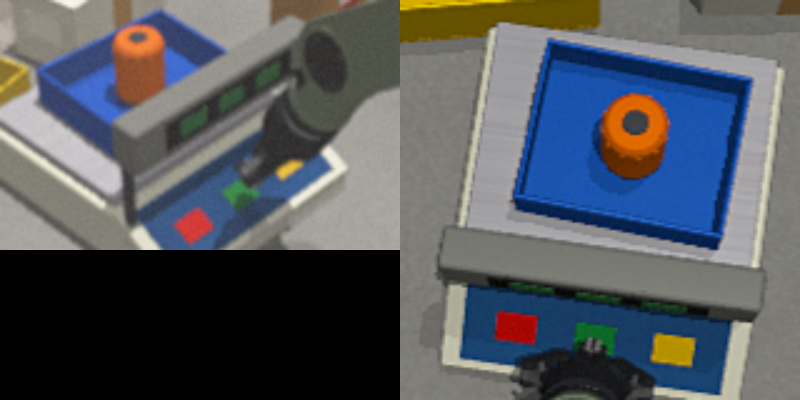

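The filter stands upright in the middle of the tote, at (635,135) in the top half of the picture. The fingertip is on the green key's axis at (595,345).

Run:
```python
from h import *
np.set_printoptions(precision=1,suppress=True)
r=Rt(-.124,np.pi/6)@np.diag([-1,-1,1])
press("print",r)
p=sensors.read_state()["eef_pos"]
ctrl.move_l(p-r[:,2]*80,vel=120); ctrl.hold(.3)
im,d=optics.grab_frame("top")
f=np.load("top0.npz")["im"]
for c in("orange","blue"):
    print(c,[b[0] for b in blobs(im,c,300)])
cv2.imwrite("pics/top4.png",im[:,:,::-1])
print(sensors.read_state()["t"],sensors.read_state()["force"])
```

```text
N 4.6 N 4.6 N 4.9 N 5.2 N 4.6 print True tip [500.1   1.8  53.3] h -3.140458222922561 t 28.0833
orange [array([103.8, 115.6]), array([343.1, 154.5]), array([197.1, 307.1]), array([156.3, 333. ])]
blue [array([342.4, 157.8]), array([328.3, 235.8])]
29.25 [-0.1  0.1 -0.2]
```

View pics/top4.png

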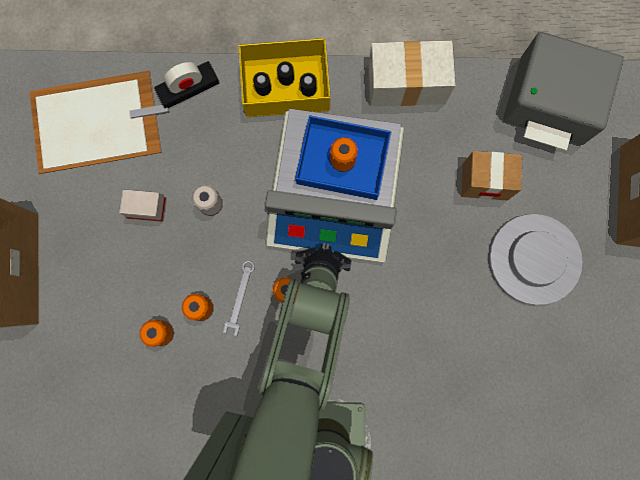

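Nothing has been disturbed, and the filter stands in the tote at (343,154). The print push read only 4.6–5.2 N against a noisy zero, so I press the same key again, a little more firmly, to be sure it registers.

Run:
```python
from h import *
np.set_printoptions(precision=1,suppress=True)
r=Rt(-.124,np.pi/6)@np.diag([-1,-1,1])
press("print",r,10)
p=sensors.read_state()["eef_pos"]
ctrl.move_l(p-r[:,2]*100,vel=120); ctrl.hold(.5)
im,d=optics.grab_frame("top");print([b[0] for c in("orange","blue") for b in blobs(im,c,300)],sensors.read_state()["force"])
print(ctrl.finish_job())
```

```text
N 6.5 N 7.3 N 6.5 N 6.2 N 6.4 print True tip [500.1   1.8  53.3] h -3.161280700464687 t 32.4833
[array([103.8, 115.5]), array([343.1, 154.5]), array([197.1, 307.1]), array([156.3, 333. ]), array([342.4, 157.8]), array([328.2, 236. ])] [-0.1  0.5  0.1]
the job is handed in; nothing more can be done
None
```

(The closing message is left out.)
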